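# Show the blue-ended terminal unit to the inspection camera

## Robot

A 6-joint arm with a two-finger parallel gripper is mounted at the origin on the work surface. World frame = base frame: x ahead of the robot, y to its left, z up, the work surface at z = 0. Lengths are in m, angles in rad, forces in N, time in s.
With the tool pointing down it reaches from about 0.325 to 0.775 m from the base axis. Payload 5.5 kg.
Tool frame: the origin (TCP) lies midway between the tips of the shut fingers; the grasp point (between the pads) lies 19 mm behind it; z points along the fingers, y is the line along which they close (so a half turn about z gives the same grasp; the last joint's range is limited). The gripper opens to 85 mm and grips with 20 to 120 N. Pads are 22 mm wide; open, the fingers measure 114 mm over their backs; the gripper's body (76 mm by 85 mm) begins 54 mm behind the grasp point. The pads swing forward as they close: fully open they stand 13 mm farther back than shut.
Start: joints at [1.162, 0.091, 1.231, -0, 1.82, -0.057], TCP at [0.207, 0.563, 0.231] pointing down, gripper open.
Joint ranges: [-2.87, 2.87], [-0.86, 2.18], [0.17, 2.46], [-1.51, 4.65], [0.06, 2.69], [-2.65, 2.65]. Speed limits (rad/s): [2.57, 2.57, 3.01, 3.14, 3.14, 3.14].

## Interface

Orientations are given as a unit quaternion [w, x, y, z].
In Python, from plant import state, optics, finish_job gives the robot as it stands.
- The arm moves only by the tool move_arm, never from a script. Its argument "targets" is a list of rows, each an object with "xyz": the shift along the world's x, y, z in m, a list of three; "yaw": the turn about the world's z in rad. In form: [{"xyz": [tx, ty, tz], "yaw": yaw}, ...]. A call has 1 to 8 rows; each row shifts and turns the commanded pose from where the row before left it; what a row does not reach is not made up. A row lasts 1/8 s, in which the tool goes at most 62.5 mm and 10.7 degrees, less where a joint would pass 70% of its speed; a pose out of reach is approached as far as the arm can. A call with a gripper value outside its range is refused whole. "jaw" is the finger opening in m, from 0 to 0.0854, set as the call begins (left out, the last holds). The fingers move at their own pace and stop on an object; the grip force is fixed at half the most. Time passes only in rows, so rows that do not move let the fingers close. It gives the time, the measured TCP pose, the force, the opening and the grip force at its end, in the units of the state.
- state(): the state, without advancing time (a new reading comes with each control period).
- optics.get_image(name): name is "scene" or "side" or "wrist"; returns a dict with "frame" (400x640x3 uint8, blue, green, red), "mtx" (3x3 intrinsics, pixels), "k1" (the pictures are not rectified: a ray, as slopes to the right and down, at radius r is drawn at 1 + k1 r^2 times it, then the intrinsics apply), "position" and "rotation" of the camera in the world. Camera axes: x right, y up, looking along -z (the intrinsics and any distortion apply to the point x, -y, -z); pixel columns grow to the right and rows downward; lengths in m; the calibration is good to about 2 mm. A picture is of the moment at which its call begins. There is no depth.
- finish_job(): hands the job in; it is judged then, once.
The state is a dict: "clock": time; "joint_positions": joint angles; "joint_vel": joint speeds; "joint_efforts": joint torques, N m; "position": TCP position; "ee_rot": TCP orientation; "contact_force": force on the tool from outside, world axes, zero at the start; "torque": the same for the moment, N m; "grip_width": opening from 0.0 (shut) to 1.0 (fully open); "grip_force": force on a finger pad.
Only numpy, scipy, OpenCV 4.12 (cv2) and the standard library are available. Lean on these libraries where they do the work, as an engineer would, in place of code of your own. Each camera call takes 0.05 s, during which the arm holds its last target. There are 200 camera calls.

## Task

First push the loaded stock drawer under the inspection camera fully shut so that it is out of the picture. Then pick the terminal unit with the blue end off the assembly board and hold it still in the air in front of the camera: its middle at lens height, straight ahead of the lens and 14 cm from it, rail level, terminals on top, blue end pointing squarely at the lens. Finish while holding it there, do not put it down or let go, and leave everything else where it is.

Things in the scene. Friction and masses are not known exactly. Their poses are not given: they have to be found in the camera images.
- station_drawer0 (a joint): the blue-fronted drawer of the grey inspection cabinet (cabinet 200 deep x 180 wide x 120 mm high), in m: 0 is fully shut, the value is how far it stands out of the cabinet along the cabinet's own -x. It slides with light friction, stays where it is left and stops hard at 0.
- station_drawer0_handle (a point): middle of the drawer's horizontal steel bar handle, which stands 35 mm out of the drawer front and runs along the cabinet's y, about 82 mm above the table (133 mm before the cabinet's centre when shut); it moves with the drawer. Pushing it along the cabinet's +x shuts the drawer.
- station: the inspection cabinet itself, fixed to the table: origin at the centre of its underside, z up, its front (drawer and camera side) faces its own -x. The black camera with a white ring light stands on its top, set back from the front, looking out along the cabinet's -x.
- lens (a point): centre of the front glass of the camera lens, 210 mm above the table and 50 mm in front of the cabinet's centre; axes as the cabinet's. The lens looks along its own -x.
- view_spot (a point): point in the air 140 mm straight in front of the lens at lens height (210 mm above the table), where the middle of the blue-ended unit belongs; axes as the cabinet's, so that the unit shown correctly has its x, y and z axes parallel to these and pointing the same way.
- board: fixed plywood assembly board 170 x 340 x 12 mm, origin at the centre of its underside. The three units stand on it side by side 105 mm apart along its y, in any order, each with its rail along the board's x and its coloured end towards the board's +x. Small orange stops 6 mm high stand 13 mm off the rail ends.
- blue_unit: the unit to show; stands on the board: a 110 x 35 x 8.5 mm aluminium rail (along its x) carrying a row of grey terminal blocks with the last 16 mm at the +x end bright blue. The row is 72 mm long (x from -36 to +36); its foot is 48 mm wide (y) up to 26 mm above the underside; above that it is a 30 mm wide straight-sided block up to 62 mm, gripped by these two side faces (across y). About 0.2 kg. Origin at the centre of its underside (12 mm above the table at the start), z up.
- blue_unit_centre (a point): middle of the blue-ended unit, 31 mm above its underside; axes as the unit's.
- orange_unit: a bystander, the same but with an orange end; origin at the centre of its underside.
- green_unit: a bystander, the same but with a green end; origin at the centre of its underside.
- driver: a bystander: black and green electric screwdriver, 215 mm long and 36 mm thick, lying on the table at the right; origin under its middle.
- tape: a bystander: flat yellow ring of tape, 80 mm across, 19 mm high; origin at the centre of its underside.
- screw_jar: a bystander: jar with a blue cap, 50 mm across, 60 mm high; origin at the centre of its underside.
- spare_rail: a bystander: bare aluminium rail 200 x 35 x 8.5 mm lying on the table to the left of the robot; origin at the centre of its underside.

How it is judged:
By the outcome, as a careful person would: the job done as asked, in the order asked, and still so for the second after the job is handed in, while the arm keeps its last pose, push and grip.
It also fails if it takes over 54 s, if anything falls off the work surface, if the arm or the gripper's body presses on something with over 40 N, if the wrist force passes 120 N, or if a joint passes its speed limit or range.

## Working session

There is one attempt and no reset: what is moved stays moved. The work goes in short steps, Python scripts to look and compute and a tool call to move; the robot and the scene stay as the last step left them, time stands still between calls to the robot, and variables do not carry over. Pictures are saved under pics/ and viewed, at most 11 in all, crops included, and the job is handed in when it is done.

Besides the shell and the picture viewer there is one more tool, called after "Call:" as a command line: name --argument value ..., lists and objects as JSON in quotes. move_arm: Moves the arm, as the interface text tells. Its arguments: {"type":"object","properties":{"targets":{"type":"array"},"jaw":{"type":"number"}},"required":["targets"]}

```bash
mkdir -p pics; cat > h.py <<'E'
import numpy as np, cv2
from plant import state, optics, finish_job
def grab(n):
    return optics.get_image(n)
def ray(im,u,v):
    K=np.array(im['mtx'],float); d=np.array([im['k1'],0,0,0],float)
    p=cv2.undistortPoints(np.array([[[u,v]]],float),K,d,None,None,(cv2.TERM_CRITERIA_COUNT,50,1e-9)) if False else cv2.undistortPoints(np.array([[[u,v]]],float),K,d)
    x,y=p[0,0]; R=np.array(im['rotation'],float)
    return np.array(im['position'],float), R@np.array([x,-y,-1])
def onz(im,u,v,z):
    o,d=ray(im,u,v); return o+d*(z-o[2])/d[2]
def proj(im,P):
    R=np.array(im['rotation'],float); c=R.T@(np.array(P)-np.array(im['position']))
    q=np.array([[c[0],-c[1],-c[2]]])
    return cv2.projectPoints(q,np.zeros(3),np.zeros(3),np.array(im['mtx'],float),np.array([im['k1'],0,0,0],float))[0].ravel()
E
python3 - <<'E'
from h import *
for n in ['scene','side','wrist']:
    im=grab(n); cv2.imwrite(f'pics/{n}0.png',im['frame']); print(n,np.round(im['position'],3),np.round(im['rotation'],2).tolist(),im['mtx'],im['k1'])
print(state())
E
```

```text
scene [ 1.243 -0.598  1.485] [0.86, 0.26, 0.13, 0.42] [[425.06487913   0.         322.10018301]
 [  0.         425.06487913 203.56779816]
 [  0.           0.           1.        ]] -0.10666688393715819
side [0.421 1.235 0.927] [-0.04, -0.02, 0.49, 0.87] [[486.16068258   0.         316.45932835]
 [  0.         486.16068258 200.82514156]
 [  0.           0.           1.        ]] 0.052614829075729
wrist [0.137 0.59  0.372] [0.81, -0.12, -0.08, 0.57] [[292.49893251   0.         320.63655295]
 [  0.         292.49893251 199.10438936]
 [  0.           0.           1.        ]] -0.006596433157985533
{'clock': 0.15, 'joint_positions': array([ 1.16230428e+00,  9.17049755e-02,  1.23163706e+00,  3.61575503e-05,
        1.81977332e+00, -5.67024732e-02]), 'joint_vel': array([-6.74144798e-04, -2.12864465e-03, -6.59393831e-03,  6.52951894e-05,
       -2.76480026e-04,  7.57353306e-04]), 'joint_efforts': array([ 1.58434570e-03, -4.59375465e+01, -4.18523598e+01, -1.10642991e-04,
        9.69425600e-03, -3.25599183e-05]), 'position': array([0.20665516, 0.56306422, 0.23038349]), 'ee_rot': array([-1.92548277e-04,  1.74984765e-01,  9.84570847e-01, -7.36808249e-04]), 'contact_force': array([ 0.20558898,  0.98114386, -0.51005179]), 'torque': array([-0.00722203,  0.04426295, -0.04313997]), 'grip_force': 0.0, 'grip_width': 0.9985416040719033}
```

View pics/scene0.png

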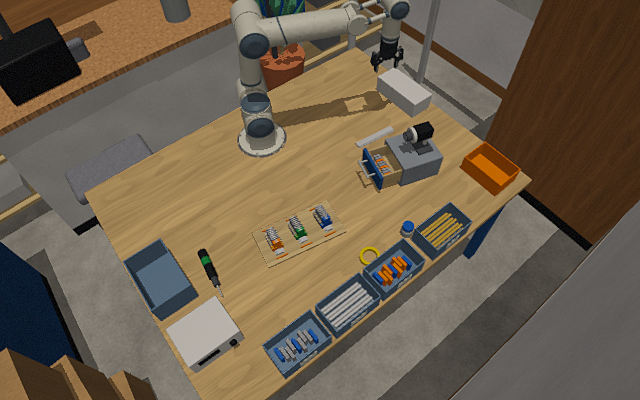

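View pics/side0.png

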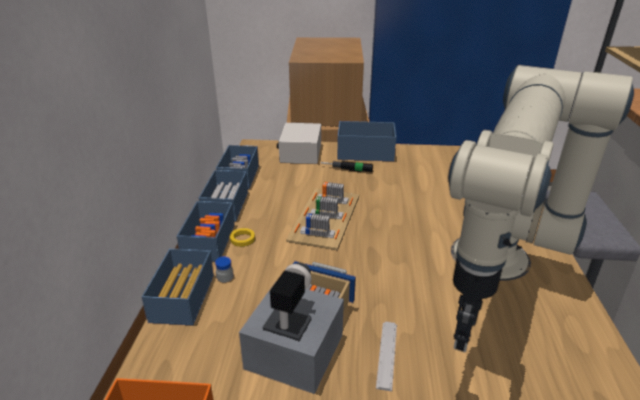

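The scene view shows the open drawer at about (380,168) and the cabinet at (415,158). The blue unit is at (322,218), with green and orange beside it. I'll enlarge those areas for corner picking.

```bash
python3 - <<'E'
import cv2,numpy as np
s=cv2.imread('pics/scene0.png'); d=cv2.imread('pics/side0.png')
a=cv2.resize(s[115:195,350:450],None,fx=8,fy=7.5/1,interpolation=cv2.INTER_CUBIC)
cv2.imwrite('pics/c1.png',cv2.resize(s[118:193,350:450],(800,600),interpolation=cv2.INTER_CUBIC))
cv2.imwrite('pics/c2.png',cv2.resize(d[255:390,230:410],(800,600),interpolation=cv2.INTER_CUBIC))
a=cv2.resize(s[195:270,250:350],(400,300),interpolation=cv2.INTER_CUBIC)
b=cv2.resize(d[175:250,280:380],(400,300),interpolation=cv2.INTER_CUBIC)
E
```

```text
(no output)
```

View pics/c1.png

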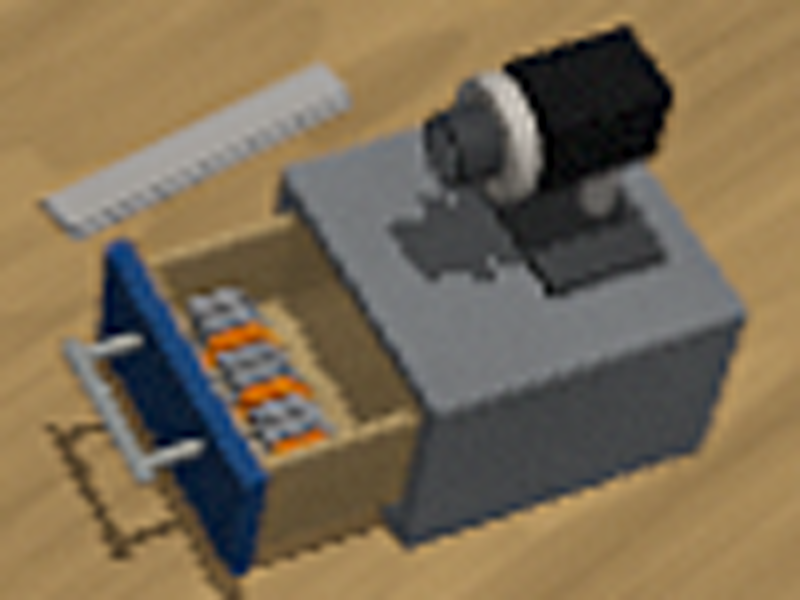

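View pics/c2.png

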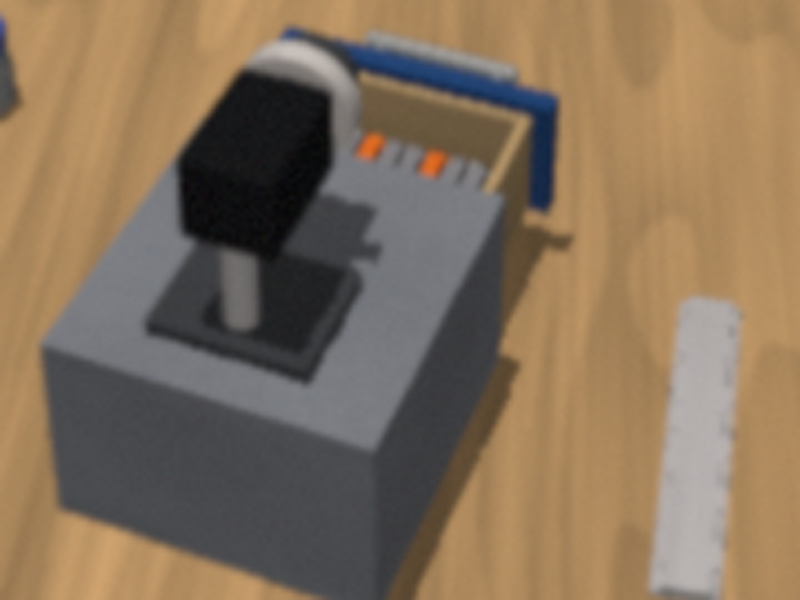

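The crops show the cabinet top corners: scene at crop (283,175), (430,415), (743,315), and side at crop (45,345), (378,450), (502,200). The drawer handle is at about (75,350)–(145,470) in the scene crop. The rotation is a quaternion, so I'll fix the helper and then measure.

```bash
sed -i 's/^import numpy.*/&\nfrom scipy.spatial.transform import Rotation as Ro/; s/np.array(im\[.rotation.\],float)/Ro.from_quat(np.array(im["rotation"],float)[[1,2,3,0]]).as_matrix()/' h.py
cat >> h.py <<'E'
def tri(rays):
    A=np.zeros((3,3));b=np.zeros(3)
    for o,d in rays:
        d=d/np.linalg.norm(d);M=np.eye(3)-np.outer(d,d);A+=M;b+=M@o
    return np.linalg.solve(A,b)
E
python3 - <<'E'
from h import *
S=grab('scene');D=grab('side')
cs=lambda x,y:((x+.5)/8-.5+350,(y+.5)/8-.5+118)
cd=lambda x,y:((x+.5)/4.444-.5+230,(y+.5)/4.444-.5+255)
for k,p in dict(A=(283,175),B=(430,415),C=(743,315)).items(): print('S',k,onz(S,*cs(*p),.12).round(4))
for k,p in dict(B0=(408,545),C0=(697,455)).items(): print('S',k,onz(S,*cs(*p),0).round(4))
for k,p in dict(C=(45,345),Dd=(378,450),A=(502,200)).items(): print('D',k,onz(D,*cd(*p),.12).round(4))
for p in [(72,348),(145,470)]: print('handle S',onz(S,*cs(*p),.086).round(4))
for p in [(370,36),(515,70)]: print('handle D',onz(D,*cd(*p),.086).round(4))
# units
for n,I in (('S',S),('D',D)):
    h=cv2.cvtColor(I['frame'],cv2.COLOR_BGR2HSV)
    for c,lo,hi in (('blue',(105,140,60),(130,255,255)),('green',(50,120,40),(85,255,255)),('orange',(5,180,120),(18,255,255))):
        m=cv2.inRange(h,lo,hi)
        k,_,st,ce=cv2.connectedComponentsWithStats(m)
        for i in range(1,k):
            x,y=ce[i]
            box=(250,350,195,270) if n=='S' else (280,380,175,250)
            if st[i,4]>8 and box[0]<x<box[1] and box[2]<y<box[3]: print(n,c,st[i].tolist(),ce[i].round(1),onz(I,x,y,.055).round(4))
s,d=S['frame'],D['frame']
a=cv2.resize(s[200:260,250:350],(800,480),interpolation=cv2.INTER_CUBIC);cv2.imwrite('pics/u1.png',a)
E
```

```text
S A [0.4413 0.3586 0.12  ]
S B [0.6069 0.3055 0.12  ]
S C [0.6623 0.4803 0.12  ]
S B0 [0.6069 0.3133 0.    ]
S C0 [0.6632 0.4808 0.    ]
D C [0.66   0.4842 0.12  ]
D Dd [0.4895 0.5359 0.12  ]
D A [0.4383 0.3629 0.12  ]
handle S [0.4405 0.2119 0.086 ]
handle S [0.5246 0.1882 0.086 ]
handle D [0.5263 0.1874 0.086 ]
handle D [0.4359 0.2127 0.086 ]
S blue [320, 215, 12, 13, 75] [325.6 221.5] [ 0.5703 -0.0702  0.055 ]
S green [294, 226, 13, 14, 80] [299.9 232.9] [ 0.5482 -0.1793  0.055 ]
S orange [309, 208, 6, 3, 9] [311.4 209.1] [ 0.4899 -0.0783  0.055 ]
S orange [325, 231, 11, 6, 18] [330.1 233.1] [ 0.6218 -0.0894  0.055 ]
S orange [271, 238, 13, 12, 56] [276.8 243.8] [ 0.5313 -0.2767  0.055 ]
S orange [301, 242, 11, 6, 18] [305.7 244.4] [ 0.6023 -0.1923  0.055 ]
S orange [276, 253, 12, 6, 18] [281.4 255.7] [ 0.5832 -0.2922  0.055 ]
D blue [307, 217, 3, 11, 30] [308.  221.8] [ 0.5655 -0.0577  0.055 ]
D blue [306, 229, 3, 5, 12] [307.1 231.2] [ 0.5629 -0.0055  0.055 ]
D green [316, 200, 4, 13, 28] [317.6 206.4] [ 0.5427 -0.1536  0.055 ]
D orange [323, 185, 3, 11, 33] [324. 190.] [ 0.5291 -0.2652  0.055 ]
```

View pics/u1.png

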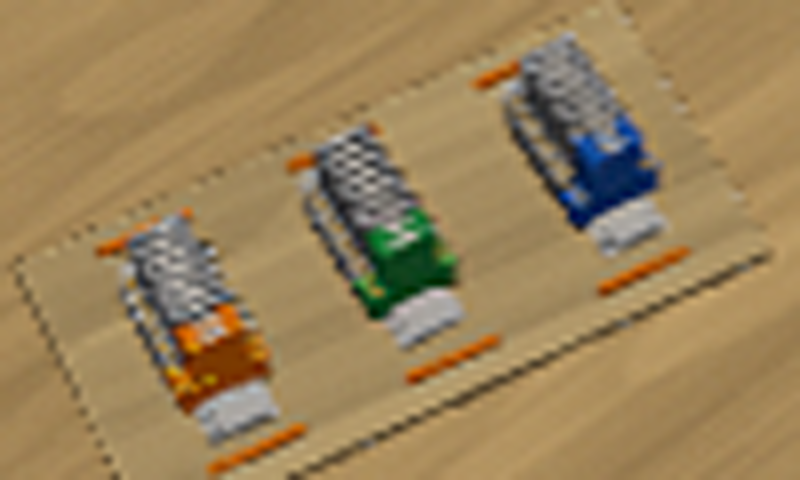

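Measured so far:
- **Cabinet:** centre about (0.549, 0.421), yaw about 73°.
- **Drawer:** handle about (0.482, 0.200), so it stands about 98 mm open.
- **Board:** yaw about -10.8°.

Next I move in front of the handle with the fingers shut.

Call:
move_arm --targets '[{"xyz":[0.026,-0.043,0],"yaw":0.02},{"xyz":[0.026,-0.043,0],"yaw":0.02},{"xyz":[0.026,-0.043,0],"yaw":0.02},{"xyz":[0.026,-0.043,0],"yaw":0.02},{"xyz":[0.026,-0.043,0],"yaw":0.02},{"xyz":[0.026,-0.043,0],"yaw":0.02},{"xyz":[0.026,-0.043,0],"yaw":0.02},{"xyz":[0.026,-0.043,0],"yaw":0.02}]' --jaw 0

```text
clock: 1.25
position: [0.4153, 0.2178, 0.2313]
ee_rot: [0.0, 0.095, 0.995, 0.0]
contact_force: [1.1, 0.2, 0.4]
grip_width: 0.003
grip_force: 0.0
```

Call:
move_arm --targets '[{"xyz":[0.025,-0.042,0],"yaw":0},{"xyz":[0.025,-0.042,0],"yaw":0},{"xyz":[0,0,-0.04],"yaw":0},{"xyz":[0,0,-0.04],"yaw":0},{"xyz":[0,0,-0.04],"yaw":0},{"xyz":[0,0,-0.04],"yaw":0},{"xyz":[0,0,0],"yaw":0},{"xyz":[0,0,0],"yaw":0}]'

```text
clock: 2.25
position: [0.4655, 0.1354, 0.0731]
ee_rot: [0.001, 0.096, 0.995, 0.0]
contact_force: [0.1, -0.1, 1.1]
grip_width: 0.005
grip_force: 0.0
```

```bash
python3 - <<'E'
from h import *
s=state();print(s['clock'],s['position'].round(4),s['joint_positions'].round(2),s['contact_force'].round(1),s['grip_width'])
for n in ['scene','wrist']:
    im=grab(n); f=im['frame']
    cv2.imwrite(f'pics/{n}1.png',f)
a=cv2.resize(cv2.imread('pics/scene1.png')[110:270,250:450],(500,400)); b=cv2.imread('pics/wrist1.png')
b=cv2.resize(b,(300,188)); c=np.zeros((400,800,3),np.uint8);c[:,:500]=a;c[:188,500:]=b;cv2.imwrite('pics/m1.png',c)
E
```

```text
2.25 [0.4655 0.1354 0.0731] [ 0.21 -0.2   1.79 -0.    1.55 -1.17] [ 0.1 -0.1  1.1] 0.0051910934866849605
```

View pics/m1.png

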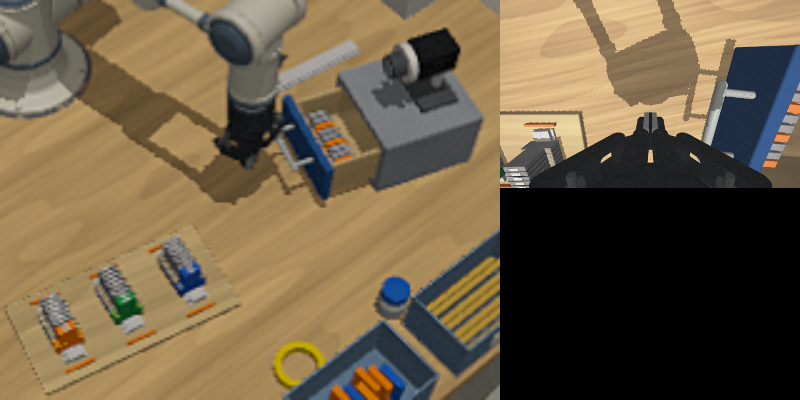

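The shut fingers stand in front of the handle's middle and clear of everything else. Next I push along the cabinet's +x.

Call:
move_arm --targets '[{"xyz":[0.0058,0.0191,0],"yaw":0},{"xyz":[0.0058,0.0191,0],"yaw":0},{"xyz":[0.0058,0.0191,0],"yaw":0},{"xyz":[0.0058,0.0191,0],"yaw":0},{"xyz":[0.0058,0.0191,0],"yaw":0},{"xyz":[0.0058,0.0191,0],"yaw":0}]'

```text
clock: 3.1
position: [0.5, 0.2512, 0.0713]
ee_rot: [0.0, 0.096, 0.995, -0.0]
contact_force: [0.5, -1.8, 1.3]
grip_width: 0.005
grip_force: 0.9
```

Call:
move_arm --targets '[{"xyz":[0.0015,0.0048,0],"yaw":0},{"xyz":[0.0015,0.0048,0],"yaw":0},{"xyz":[0,0,0],"yaw":0}]'

```text
clock: 3.48
position: [0.5024, 0.2595, 0.071]
ee_rot: [-0.0, 0.096, 0.995, -0.0]
contact_force: [-0.8, -0.2, -0.4]
grip_width: -0.006
grip_force: 0.0
```

Call:
move_arm --targets '[{"xyz":[0.0012,0.0038,0],"yaw":0},{"xyz":[0.0012,0.0038,0],"yaw":0},{"xyz":[0,0,0],"yaw":0}]'

```text
clock: 3.85
position: [0.5051, 0.2673, 0.0713]
ee_rot: [0.0, 0.096, 0.995, 0.0]
contact_force: [0.4, 0.8, 0.4]
grip_width: -0.003
grip_force: 0.0
```

Call:
move_arm --targets '[{"xyz":[0.0009,0.0029,0],"yaw":0},{"xyz":[0,0,0],"yaw":0}]'

```text
clock: 4.1
position: [0.5054, 0.2682, 0.0712]
ee_rot: [-0.001, 0.096, 0.995, -0.002]
contact_force: [-3.5, -6.7, 3.1]
grip_width: -0.007
grip_force: 4.3
```

Call:
move_arm --targets '[{"xyz":[0.0009,0.0029,0],"yaw":0},{"xyz":[0,0,0],"yaw":0}]'

```text
clock: 4.35
position: [0.5055, 0.2686, 0.0713]
ee_rot: [-0.002, 0.097, 0.995, -0.005]
contact_force: [-8.3, -16.6, 8.1]
grip_width: 0.0
grip_force: 9.5
```

The force rises sharply, which means the hard stop. I'll back off, lift and check.

Call:
move_arm --targets '[{"xyz":[-0.006,-0.019,0],"yaw":0},{"xyz":[-0.01,-0.033,0],"yaw":0},{"xyz":[0,-0.04,0.03],"yaw":0},{"xyz":[0,-0.04,0.05],"yaw":0},{"xyz":[0.005,-0.03,0.05],"yaw":0},{"xyz":[0.005,-0.03,0.03],"yaw":0},{"xyz":[0,0,0],"yaw":0}]' --jaw 0.0854

```text
clock: 5.22
position: [0.5022, 0.0804, 0.2337]
ee_rot: [0.003, 0.097, 0.995, 0.001]
contact_force: [-0.6, 0.9, -0.8]
grip_width: 1.001
grip_force: 0.0
```

```bash
python3 - <<'E'
from h import *
s=state();print(s['clock'],s['position'].round(4),s['contact_force'].round(1))
I={n:grab(n) for n in ['scene','side','wrist']}
for n in I: cv2.imwrite(f'pics/{n}2.png',I[n]['frame'])
c=np.zeros((600,800,3),np.uint8)
c[:300,:400]=cv2.resize(I['scene']['frame'][118:193,350:450],(400,300),interpolation=cv2.INTER_CUBIC)
c[:300,400:]=cv2.resize(I['side']['frame'][255:390,230:410],(400,300),interpolation=cv2.INTER_CUBIC)
c[300:,:480]=cv2.resize(I['wrist']['frame'],(480,300),interpolation=cv2.INTER_AREA)
cv2.imwrite('pics/m2.png',c)
E
```

```text
5.225 [0.5022 0.0804 0.2337] [-0.6  0.9 -0.8]
```

View pics/m2.png

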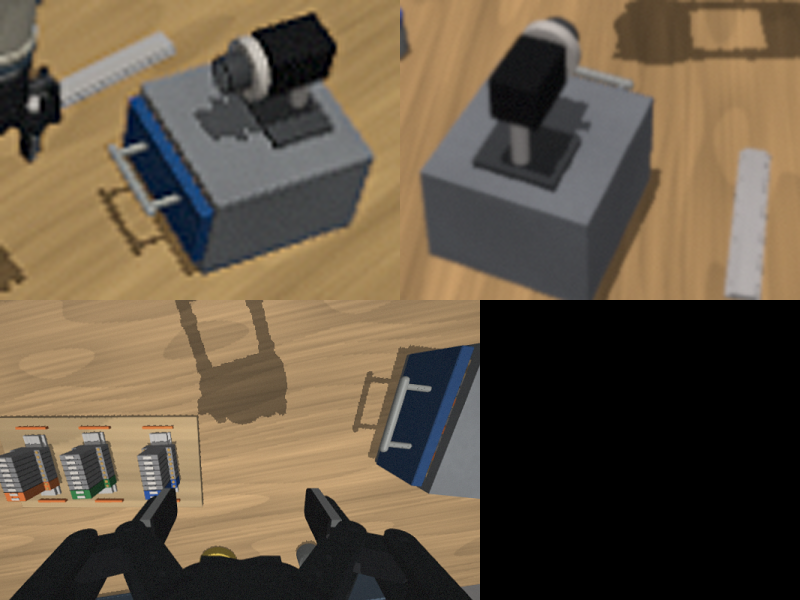

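The drawer is fully shut: its blue front is flush in both views. Next I find the unit by its orange stops (wrist and scene views) and refine the cabinet from the handle.

```bash
python3 - <<'E'
from h import *
S=grab('scene');W=grab('wrist')
for n,I,box in (('S',S,(240,360,195,275)),('W',W,(0,290,140,280))):
    h=cv2.cvtColor(I['frame'],cv2.COLOR_BGR2HSV)
    m=cv2.inRange(h,(3,150,100),(18,255,255))
    k,_,st,ce=cv2.connectedComponentsWithStats(m)
    for i in range(1,k):
        x,y=ce[i]
        if st[i,4]>6 and box[0]<x<box[1] and box[2]<y<box[3]: print(n,st[i].tolist(),onz(I,x,y,.016).round(4))
c=lambda x,y:((x+.5)/4-.5+350,(y+.5)/4-.5+118)
print([onz(S,*c(*p),.084).round(4) for p in [(114,149),(152,210)]])
w=lambda x,y:(x/.75,(y-300)/.75)
print([onz(W,*w(*p),.086).round(4) for p in [(405,379),(386,450)]])
cv2.imwrite('pics/w3.png',cv2.resize(W['frame'][150:290,0:290],(800,386),interpolation=cv2.INTER_CUBIC))
E
```

```text
S [309, 208, 6, 3, 10] [ 0.4691 -0.0636  0.016 ]
S [262, 229, 4, 3, 9] [ 0.4293 -0.274   0.016 ]
S [325, 231, 11, 6, 21] [ 0.605  -0.0772  0.016 ]
S [271, 238, 13, 14, 85] [ 0.514  -0.2689  0.016 ]
S [301, 242, 12, 6, 22] [ 0.5853 -0.1796  0.016 ]
S [276, 253, 13, 7, 24] [ 0.5659 -0.2828  0.016 ]
W [20, 169, 41, 5, 161] [ 0.4317 -0.2589  0.016 ]
W [104, 169, 41, 4, 158] [ 0.4516 -0.1544  0.016 ]
W [189, 169, 42, 4, 154] [ 0.4713 -0.0521  0.016 ]
W [56, 244, 11, 10, 69] [ 0.5359 -0.2793  0.016 ]
W [4, 258, 30, 12, 202] [ 0.5453 -0.3468  0.016 ]
W [126, 267, 37, 4, 112] [ 0.5862 -0.1807  0.016 ]
W [235, 267, 4, 4, 13] [ 0.6096 -0.055   0.016 ]
W [50, 268, 36, 3, 104] [ 0.5664 -0.2852  0.016 ]
[array([0.4662, 0.3006, 0.084 ]), array([0.5517, 0.2756, 0.084 ])]
[array([0.462 , 0.2983, 0.086 ]), array([0.5513, 0.2749, 0.086 ])]
```

View pics/w3.png

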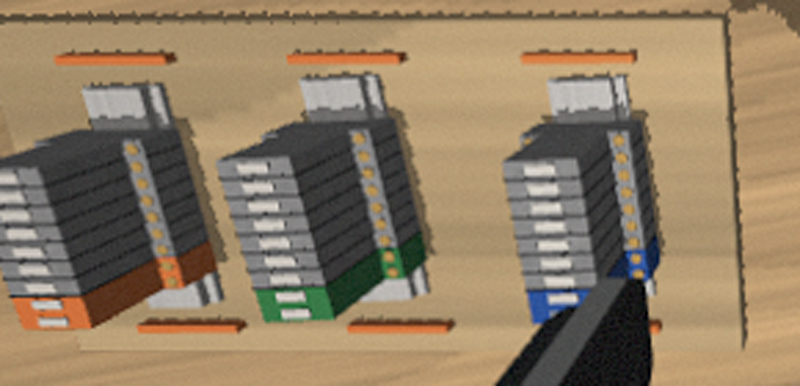

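The wrist crop shows the three units in order orange, green, blue, with the stops along the top and bottom. Next I triangulate the handle and a cabinet corner, and check the rail's end position.

```bash
python3 - <<'E'
from h import *
S=grab('scene');D=grab('side');W=grab('wrist')
c=lambda x,y:((x+.5)/4-.5+350,(y+.5)/4-.5+118)
w=lambda x,y:((x+.5)/.75-.5,(y-300+.5)/.75-.5)
e=lambda x,y:((x-400+.5)/2.222-.5+230,(y+.5)/2.222-.5+255)
print('h1',tri([ray(S,*c(114,149)),ray(W,*w(405,379))]).round(4))
print('h2',tri([ray(S,*c(152,210)),ray(W,*w(386,450))]).round(4))
print('B',tri([ray(S,*c(213,207)),ray(W,*w(430,492))]).round(4), onz(W,*w(430,492),.12).round(4))
print('A',[onz(W,*w(474,345),.12).round(4), onz(S,*c(142,85),.12).round(4), onz(D,*e(652,99),.12).round(4)])
print('C',tri([ray(S,*c(371,157)),ray(D,*e(423,172))]).round(4))
u=lambda x,y:((x+.5)/2.759-.5,(y+.5)/2.759-.5+150)
print([onz(W,*u(*p),.0205).round(4) for p in [(550,81),(622,76)]])
# side ring: white pixels
for n,I,b in (('S',S,(390,440,118,160)),('D',D,(270,330,255,310))):
    f=I['frame'][b[2]:b[3],b[0]:b[1]]; h=cv2.cvtColor(f,cv2.COLOR_BGR2HSV)
    m=cv2.inRange(h,(0,0,165),(180,45,255)); ys,xs=np.nonzero(m); print(n,len(xs),xs.mean()+b[0],ys.mean()+b[2],xs.min()+b[0],xs.max()+b[0],ys.min()+b[2],ys.max()+b[2])
# predicted ring-ish point
for C in [(.549,.421),(.5475,.4155)]:
    L=np.array([C[0]-.05*.291,C[1]-.05*.957,.21]); print('lens',proj(S,L).round(1),proj(D,L).round(1))
E
```

```text
h1 [0.4632 0.304  0.0785]
h2 [0.5521 0.2754 0.085 ]
B [0.6045 0.3072 0.1197] [0.6049 0.3098 0.12  ]
A [array([0.4368, 0.3457, 0.12  ]), array([0.4394, 0.3614, 0.12  ]), array([0.4371, 0.3616, 0.12  ])]
C [0.6605 0.4819 0.1177]
[array([ 0.4791, -0.0652,  0.0205]), array([ 0.483 , -0.033 ,  0.0205])]
S 37 408.8378378378378 130.83783783783784 390 416 126 137
D 62 297.0806451612903 267.241935483871 288 305 264 272
lens [405.8 136.3] [301.3 270.8]
lens [404.6 136.7] [302.2 269.3]
```

Call:
move_arm --targets '[{"xyz":[0.025,-0.04,0],"yaw":0},{"xyz":[0.025,-0.04,0],"yaw":0},{"xyz":[0.025,-0.04,0],"yaw":0},{"xyz":[0.025,-0.035,0],"yaw":0},{"xyz":[0,0,0],"yaw":0},{"xyz":[0,0,0],"yaw":0}]'

```text
clock: 6.38
position: [0.6005, -0.0725, 0.2295]
ee_rot: [-0.001, 0.096, 0.995, 0.0]
contact_force: [1.2, 0.7, -0.8]
grip_width: 1.003
grip_force: 0.0
```

```bash
python3 - <<'E'
from h import *
s=state();print(s['clock'],s['position'].round(4),s['ee_rot'].round(4))
W=grab('wrist');cv2.imwrite('pics/w4.png',W['frame'])
print(proj(W,(.5372,-.062,.012)),proj(W,(.5372,-.062,.074)))
cv2.imwrite('pics/w4c.png',cv2.resize(W['frame'][100:350,150:483],(800,600),interpolation=cv2.INTER_CUBIC))
E
```

```text
6.375 [ 0.6005 -0.0725  0.2295] [-6.000e-04  9.560e-02  9.954e-01  3.000e-04]
[318.68337767 118.32486736] [318.26615173 120.18429531]
```

View pics/w4c.png

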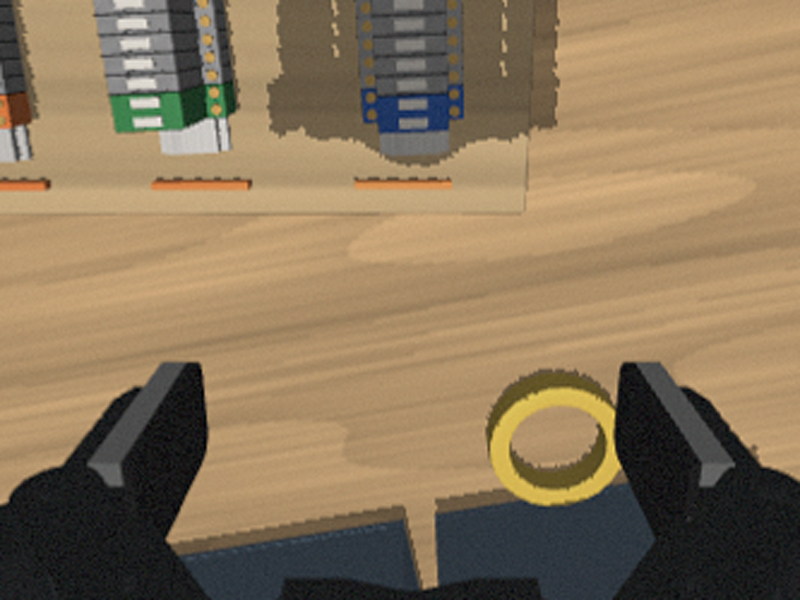

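The blue unit's top blue block lies at crop (378–450, 93–131) and its rail end is at crop y≈155. The unit sits a few mm off the centre of its stop, so I'll compute its position from these points.

```bash
python3 - <<'E'
from h import *
W=grab('wrist')
u=lambda x,y:((x+.5)/2.402-.5+150,(y+.5)/2.4-.5+100)
q=lambda p,z:onz(W,*u(*p),z)
a=np.deg2rad(-10.84);ex=np.array([np.cos(a),np.sin(a)]);ey=np.array([-ex[1],ex[0]])
F=q((414,131),.074)[:2];R=q((416,155),.0205)[:2];T=q((409,5),.074)[:2]
print('front top',F,'rail end',R,'axis deg',np.degrees(np.arctan2(*(F-T)[::-1])))
print('widths',np.linalg.norm(q((378,110),.074)-q((450,110),.074)))
print('centre',F-.036*ex,R-.055*ex)
E
```

```text
front top [ 0.57096594 -0.06437575] rail end [ 0.59088706 -0.06693171] axis deg -8.595119285597992
widths 0.030279810641770197
centre [ 0.53560832 -0.05760534] [ 0.53686847 -0.05658802]
```

Call:
move_arm --targets '[{"xyz":[-0.0325,0.0075,0],"yaw":0},{"xyz":[-0.032,0.0075,0],"yaw":0},{"xyz":[0,0,-0.04],"yaw":0},{"xyz":[0,0,-0.04],"yaw":0},{"xyz":[0,0,-0.04],"yaw":0},{"xyz":[0,0,-0.035],"yaw":0},{"xyz":[0,0,-0.02],"yaw":0},{"xyz":[0,0,0],"yaw":0}]'

```text
clock: 7.48
position: [0.5353, -0.0575, 0.054]
ee_rot: [-0.001, 0.095, 0.995, 0.0]
contact_force: [-0.4, 0.2, -0.1]
grip_width: 0.999
grip_force: 0.0
```

Call:
move_arm --targets '[{"xyz":[0,0,-0.013],"yaw":0},{"xyz":[0,0,0],"yaw":0}]'

```text
clock: 7.72
position: [0.5363, -0.0581, 0.0421]
ee_rot: [-0.0, 0.096, 0.995, -0.0]
contact_force: [0.1, 0.3, -0.6]
grip_width: 0.997
grip_force: 0.0
```

Call:
move_arm --targets '[{"xyz":[0,0,0],"yaw":0},{"xyz":[0,0,0],"yaw":0},{"xyz":[0,0,0],"yaw":0},{"xyz":[0,0,0],"yaw":0},{"xyz":[0,0,0],"yaw":0},{"xyz":[0,0,0],"yaw":0}]' --jaw 0.02

```text
clock: 8.48
position: [0.5366, -0.0584, 0.0427]
ee_rot: [0.001, 0.096, 0.995, -0.0]
contact_force: [-0.8, -1.7, 5.0]
grip_width: 0.337
grip_force: 59.6
```

Gripped at about 29 mm with 60 N. Next I lift.

Call:
move_arm --targets '[{"xyz":[0,0,0.01],"yaw":0},{"xyz":[0,0,0.02],"yaw":0},{"xyz":[0,0,0.03],"yaw":0},{"xyz":[0,0,0.035],"yaw":0},{"xyz":[0,0,0.035],"yaw":0},{"xyz":[0,0,0.03],"yaw":0},{"xyz":[0,0,0.01],"yaw":0},{"xyz":[0,0,0],"yaw":0}]'

```text
clock: 9.48
position: [0.5364, -0.0581, 0.2127]
ee_rot: [0.001, 0.096, 0.995, -0.0]
contact_force: [-0.1, -0.3, -2.4]
grip_width: 0.341
grip_force: 59.1
```

Call:
move_arm --targets '[{"xyz":[-0.002,0.015,0],"yaw":0.1},{"xyz":[-0.005,0.03,0],"yaw":0.14},{"xyz":[-0.006,0.04,0],"yaw":0.14},{"xyz":[-0.006,0.04,0],"yaw":0.14},{"xyz":[-0.006,0.04,0],"yaw":0.14},{"xyz":[-0.006,0.04,0],"yaw":0.14},{"xyz":[-0.005,0.03,0],"yaw":0.14},{"xyz":[-0.003,0.02,0],"yaw":0.14}]'

```text
clock: 10.48
position: [0.4961, 0.1981, 0.2098]
ee_rot: [-0.002, -0.432, 0.902, 0.0]
contact_force: [-0.4, -0.2, -1.7]
grip_width: 0.339
grip_force: 59.3
```

Call:
move_arm --targets '[{"xyz":[-0.003,0.02,0],"yaw":0.14},{"xyz":[-0.002,0.013,0],"yaw":0.14},{"xyz":[-0.001,0.008,0],"yaw":0.099},{"xyz":[0,0,0],"yaw":0},{"xyz":[0,0,0],"yaw":0}]'

```text
clock: 11.1
position: [0.491, 0.2374, 0.211]
ee_rot: [-0.001, -0.591, 0.807, 0.0]
contact_force: [-0.2, 0.9, -1.4]
grip_width: 0.344
grip_force: 59.3
```

```bash
python3 - <<'E'
from h import *
s=state();q=s['ee_rot'];print(s['clock'],s['position'].round(4),q.round(4),np.degrees(2*np.arctan2(q[2],q[1]))-90,s['grip_width'],s['grip_force'],s['joint_positions'].round(2))
S=grab('scene');D=grab('side');W=grab('wrist')
P=np.array([.491,.238,.21]);print(proj(S,P),proj(D,P))
c=np.zeros((600,800,3),np.uint8)
x,y=proj(S,P).astype(int);b=S['frame'][y-38:y+37,x-35:x+65];print('S',x,y)
c[:300,:400]=cv2.resize(b,(400,300),interpolation=cv2.INTER_CUBIC)
x,y=proj(D,P).astype(int);b=D['frame'][y-38:y+37,x-50:x+50];print('D',x,y)
c[:300,400:]=cv2.resize(b,(400,300),interpolation=cv2.INTER_CUBIC)
c[300:,:480]=cv2.resize(W['frame'],(480,300),interpolation=cv2.INTER_AREA)
cv2.imwrite('pics/m5.png',c)
for n,I in (('scene5',S),('side5',D),('wrist5',W)): cv2.imwrite(f'pics/{n}.png',I['frame'])
E
```

```text
11.1 [0.491  0.2374 0.211 ] [-9.000e-04 -5.912e-01  8.065e-01  1.000e-04] 162.48530662207637 0.3439855766152143 59.324315786361694 [ 0.39 -0.06  1.42 -0.    1.78 -2.45]
[373.77960696 145.7887545 ] [324.51631478 237.2742022 ]
S 373 145
D 324 237
```

View pics/m5.png

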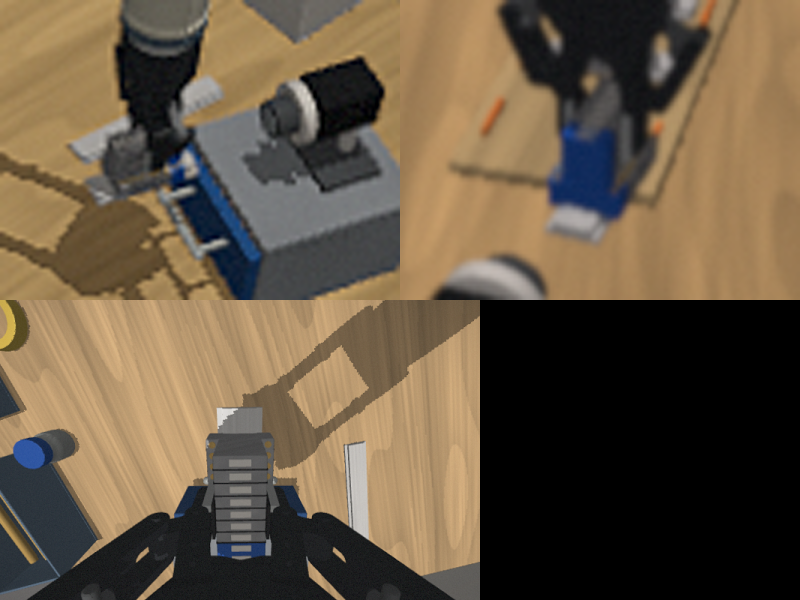

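The unit is held at the spot with its blue end towards the lens. Rail ends: rear at wrist (217–262, 408), front at side crop (550–608, ~215–243). I'll check the position numerically.

```bash
python3 - <<'E'
from h import *
W=grab('wrist');D=grab('side');S=grab('scene')
w=lambda x,y:((x+.5)/.75-.5,(y-300+.5)/.75-.5)
d=lambda x,y:((x-400+.5)/4-.5+274,(y+.5)/4-.5+199)
s_=lambda x,y:((x+.5)/4-.5+338,(y+.5)/4-.5+107)
a=np.deg2rad(72.6);ux=np.array([np.cos(a),np.sin(a)]);uy=np.array([-ux[1],ux[0]]);V=np.array([.491,.238])
def sh(n,p): print(n,'along x %.1f y %.1f mm'%tuple(1e3*np.array([(p[:2]-V)@ux,(p[:2]-V)@uy])))
sh('railrear L',onz(W,*w(217,408),.1885)); sh('railrear R',onz(W,*w(262,408),.1885))
for p in [(213,458),(267,458),(217,543),(267,543),(217,555),(267,555)]: sh('top'+str(p),onz(W,*w(*p),.242))
sh('side rail front L',onz(D,*d(549,236),.188)); sh('side rail front R',onz(D,*d(603,243),.188))
sh('side blue topL',onz(D,*d(563,130),.242));sh('side blue topR',onz(D,*d(612,140),.242))
f=W['frame'];c=np.zeros((540,800,3),np.uint8)
c[:,:400]=cv2.resize(f[130:370,230:408],(400,540),interpolation=cv2.INTER_CUBIC)
c[:,400:]=cv2.resize(D['frame'][219:273,304:344],(400,540),interpolation=cv2.INTER_CUBIC)
cv2.imwrite('pics/m6.png',c)
E
```

```text
railrear L along x -56.2 y -18.4 mm
railrear R along x -56.1 y 15.2 mm
top(213, 458) along x -35.4 y -15.8 mm
top(267, 458) along x -35.4 y 13.5 mm
top(217, 543) along x 20.0 y -15.4 mm
top(267, 543) along x 20.1 y 15.4 mm
top(217, 555) along x 29.1 y -15.7 mm
top(267, 555) along x 29.2 y 15.7 mm
side rail front L along x 63.2 y -10.8 mm
side rail front R along x 57.1 y 22.3 mm
side blue topL along x 26.8 y -16.3 mm
side blue topR along x 25.4 y 15.5 mm
```

View pics/m6.png

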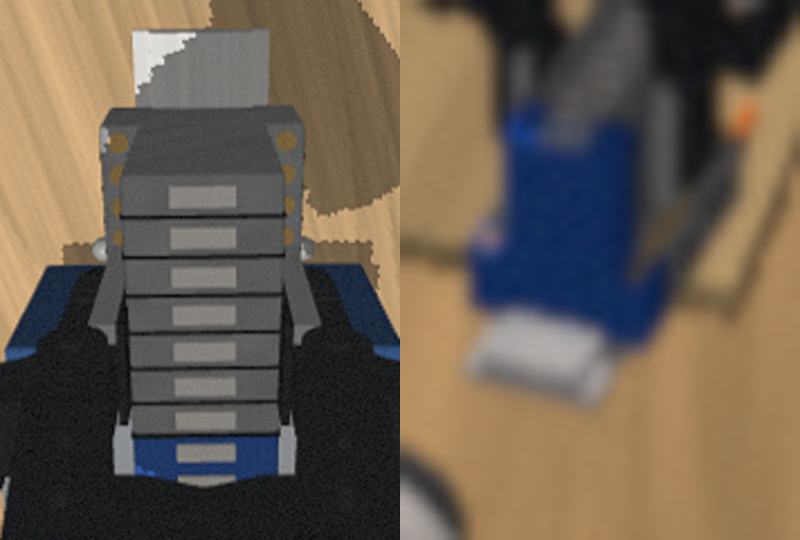

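The wrist crop shows the rear rail edge at (133–269, 31), the foot shoulder at (103–302, 110), the row's rear top edge at (121–285, 178) and the blue boundary at (131–281, 435). I'll solve a PnP from these known corners to check the tilt.

```bash
cat > pnp.py <<'E'
from h import *
W=grab('wrist')
M=np.array([(-55,-17.5,8.5),(-55,17.5,8.5),(-36,-24,26),(-36,24,26),(-36,-15,26),(-36,15,26),(-36,-15,62),(-36,15,62),(20,-15,62),(20,15,62)],float)/1e3
c=np.array([(133,31),(269,31),(103,110),(302,110),(137,126),(275,126),(121,178),(285,178),(131,435),(281,435)],float)
I=np.c_[(c[:,0]+.5)/2.247-.5+230,(c[:,1]+.5)/2.25-.5+130]
R=Ro.from_quat(np.array(W["rotation"])[[1,2,3,0]]).as_matrix()
# model prediction if level, on spot: print residuals
q=state();p=q['position'];y=np.deg2rad(72.5);Rz=Ro.from_euler('z',y).as_matrix()
pred=np.array([proj(W,Rz@(m-[0,0,.031])+p) for m in M]);print((I-pred).round(1).tolist())
K=np.array(W['mtx']);k=np.array([W['k1'],0,0,0],float)
ok,rv,t=cv2.solvePnP(M,I,K,k,flags=cv2.SOLVEPNP_SQPNP);ok,rv,t=cv2.solvePnP(M,I,K,k,rv,t,True)
F=np.diag([1.,-1,-1]);Rw=R@F@cv2.Rodrigues(rv)[0];o=R@F@t.ravel()+np.array(W['position'])
e=cv2.projectPoints(M,rv,t,K,k)[0][:,0]-I
print('rms',np.sqrt((e**2).mean()).round(2),'euler zyx deg',Ro.from_matrix(Rw).as_euler('ZYX',True).round(2),'centre',(o+Rw@[0,0,.031]).round(4),'tcp',p.round(4))
E
python3 pnp.py
```

```text
[[-1.5, -2.1], [-3.7, -2.1], [-0.1, -7.9], [-3.9, -7.9], [-2.3, -0.8], [1.4, -0.8], [-1.3, -0.3], [-2.9, -0.4], [-1.2, -1.5], [0.2, -1.5]]
rms 2.2 euler zyx deg [72.95  1.38 -0.16] centre [0.4914 0.2361 0.2119] tcp [0.4913 0.2376 0.2121]
```

The PnP gives a yaw of 73°, a tilt of about 1° (within noise) and a centre within 2 mm of the spot. I'll lower 1 mm, let it settle and hand in.

Call:
move_arm --targets '[{"xyz":[0,0.0005,-0.001],"yaw":0},{"xyz":[0,0,0],"yaw":0},{"xyz":[0,0,0],"yaw":0},{"xyz":[0,0,0],"yaw":0}]'

```text
clock: 11.95
position: [0.4913, 0.2383, 0.2111]
ee_rot: [-0.0, -0.592, 0.806, 0.0]
contact_force: [0.7, -0.1, -1.8]
grip_width: 0.338
grip_force: 59.3
```

```bash
python3 -c "
from plant import *
s=state();print(s['clock'],s['position'],s['grip_force']);print(finish_job())"
```

```text
11.95 [0.49125452 0.23834208 0.21107531] 59.319936633110046
the job is handed in; nothing more can be done
None
```

I pushed the drawer fully shut, and the arm is holding the blue-ended unit still at the view spot, level to within about 1° and squarely facing the lens, an estimated 2–3 mm from the exact point; the job is handed in (no verdict came back).

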